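Clamp the dish on the shaker

ROBOT

A 6-joint arm with a two-finger parallel gripper is mounted at the origin on a cart in front of the work surface, level with it; the furniture and walls round the work are solid. World frame = base frame: x ahead of the robot, y to its left, z up, the work surface at z = 0. Lengths are in m, angles in degrees, forces in N, time in s.
With the tool pointing down it reaches from about 0.3 to 0.85 m from the base axis. Payload 4.2 kg.
Tool frame: the origin (TCP) lies at the very end of the fingers, on their centre line; the grasp point (between the pads) lies bot.tcp_to_grasp behind it (bot.tcp_to_grasp is the distance from the TCP to the grasp point, in m); z points along the fingers, y is the line along which they close (so a half turn about z gives the same grasp; the last joint's range is limited). The gripper opens to 91 mm and grips with 3 to 60 N. Pads are 32 mm wide; open, the fingers measure 118 mm over their backs; the gripper's body (76 mm by 178 mm) begins 60 mm behind the grasp point.
Start: joints at [75.229, 18.312, 89.639, -0, 72.044, -1.146], TCP at [0.135, 0.559, 0.214] pointing down, gripper open.
Joint ranges: [-177.97, 177.97], [-48.28, 115.42], [12.27, 149.76], [-77.06, 257.06], [2.81, 150.46], [-146.56, 146.56]. Speed limits (degrees/s): [147.25, 147.25, 180, 180, 180, 180].

INTERFACE

Orientations are given as [roll, pitch, yaw] about the fixed x, y, z axes, in that order (R = Rz(yaw) Ry(pitch) Rx(roll)).
In Python, from cell import bot gives the robot as it stands.
- The arm moves only by the tool arm_command, never from a script. Its argument "rows" is text: rows parted by semicolons, each of 5 numbers parted by spaces: the shift along the tool's x, y, z in cm, then the turn about the tool's z in degrees, then the opening, from 0 (shut) to 1 (fully open). A call has 1 to 12 rows; each row shifts and turns the commanded pose from where the row before left it, along the tool's axes as they then stand; what a row does not reach is not made up. A row lasts 1/12 s, in which the tool goes at most 41.7 mm and 7.16 degrees, less where a joint would pass 70% of its speed; a pose out of reach is approached as far as the arm can. A call with a gripper value outside its range is refused whole. The fingers move at their own pace and stop on an object; "force" is the grip in N (left out, the last holds). Time passes only in rows, so rows that do not move let the fingers close. It gives the time, the measured TCP pose, the force, the opening and the grip force at its end, in the units of the state.
- bot.observe(): the state, without advancing time (a new reading comes with each control period).
- bot.read_camera(name): name is "scene" or "side" or "wrist"; returns the picture (400x640x3 uint8, red, green, blue); there is no depth.
- bot.get_calibration(name): a dict with "intrinsics" (3x3 intrinsics, pixels), "R" (3x3) and "t" (3): a world point X has camera coordinates R X + t; the wrist camera has in their place "hand_eye" (4x4, takes a point from camera to tool coordinates, whose origin is the TCP and whose axes are the flange's). Camera axes: x right, y down, z forward; pixel columns grow to the right and rows downward; lengths in m; the calibration is good to about 2 mm. The wrist camera is an equidistant fisheye: a pixel r from the principal point sees the ray r / f radians off the axis. A picture is of the moment at which its call begins: read the wrist's pose just before it. get_calibration takes no time and is no camera call.
- bot.hand_in(): hands the job in; it is judged then, once.
The state is a dict: "time_s": time; "joint_pos": joint angles; "qd": joint speeds; "joint_torque": joint torques, N m; "ee_pos": TCP position; "orientation": TCP orientation; "contact_force": force on the tool from outside, world axes, zero at the start; "torque": the same for the moment, N m; "grip_width": finger opening in m; "gripper_force": force on a finger pad.
Only numpy, scipy, OpenCV 4.12 (cv2) and the standard library are available. Lean on these libraries where they do the work, as an engineer would, in place of code of your own. Each camera call takes 0.05 s, during which the arm holds its last target. There are 200 camera calls.

TASK

Clamp the lidded dish that sits in the ring on the shaker platform: with the back of a finger push the swung-out clamp strap round over the dish until it rests against its stop pin, and only then push the cam lever on the strap fully down with the fingertips. Only push, without force: do not squeeze, grasp or lift anything, do not touch the dish, and leave the other glassware and bottles where they stand.

Things in the scene. Friction and masses are not known exactly. Their poses are not given: they have to be found in the camera images.
- shaker: Low white bench shaker, fixed to the bench; 190 (x) x 250 (y) mm platform with a black rubber mat whose top is 72 mm above the bench. Origin under its centre on the bench; its control panel faces its own -x. Its yaw varies by up to 0.4 rad.
- seat (a point): Centre of the seat for the dish on the mat, 72 mm above the bench, at the shaker's own (0, 0): an aluminium ring, 80 mm outside, 72 mm inside, 8 mm high.
- dish: Round clear lidded glass dish, 69 mm wide, 15 mm high, loose in the seat ring. Origin at the centre of its underside.
- strap_pivot (a point): Point on the vertical pivot axis of the clamp strap, at mid-height of the strap (111 mm above the bench); 90 mm from the seat centre along the shaker's own -y.
- strap_tip (a point): Point on the centre line of the strap, at its mid-height, 150 mm from the pivot: the place to push. The strap is a level steel bar 20 mm wide and 14 mm thick (underside 104, top 118 mm above the bench), ending 162 mm from the pivot. At home it lies over the dish along the shaker's own +y; there its tip lies beyond the ring, with free space of 30 mm beneath it.
- strap (a joint): Angle of the strap about its vertical pivot, rad. 0: home, over the dish and against the stop pin (an upright steel pin, 11 mm thick, on its far, shaker +x side, 145 mm from the pivot, top 117 mm above the bench). Grows counter-clockwise seen from above, towards the shaker's front (the robot), to 1.75; starts at 1.0 to 1.5, so it must be pushed clockwise (from its shaker -y side, ending on its shaker -x side). Stiff: stays where it is left; takes about 1.5 N at the tip.
- lever_hinge (a point): Centre of the horizontal hinge of the cam lever, carried on the strap 90 mm from its pivot, 130 mm above the bench; the hinge runs across the strap.
- lever_pad (a point): Centre of the upper face of the black paddle at the end of the lever, 62 mm from the hinge along the lever and 5 mm above the lever's middle plane. The paddle is 24 mm wide, 38 mm long (43 to 81 mm from the hinge) and 10 mm thick.
- lever (a joint): Angle of the cam lever above level, rad. 0: fully down (a hard stop), lying level over the strap and pointing from its hinge back to the strap's pivot. Starts raised at 0.8 to 1.1, leaning towards the strap's pivot, so that its upper face looks up and to the strap's tip. Stiff: stays where it is left; takes about 2 to 3 N at the paddle, square to it. Going down it drives the rubber foot under the strap onto the dish.
- small_bottle: Bystander: small dark bottle, 51 mm wide, 93 mm high, on the bench to the left of the shaker. Origin under its centre.
- cylinder: Bystander: tall measuring cylinder, 55 x 63 x 209 mm, on the bench behind the shaker. Origin under its centre.
- wash_bottle: Bystander: wash bottle with bent spout, 75 mm wide, 253 mm high, on the right. Origin under its centre.
- dropper: Bystander: dropper bottle, 55 mm wide, 153 mm high, on the left. Origin under its centre.
- flask: Bystander: conical flask, 85 mm wide, 144 mm high, on the left. Origin under its centre.
- spare_dish: Bystander: a second clear lidded dish, 69 mm wide, 15 mm high, lying on the bench to the left. Origin under its centre.
Not all that is in view belongs to the job. What is shaped like the dish but brown is not meant.

How it is judged (in metres and radians):
On the way, in this order (a step that is already met when the one before it is completed fails the run):
1. the strap is over the dish against its stop while the lever is still raised (value of joint strap below 0.07 rad and value of joint lever above 0.5 rad), for 0.2 s.
2. the cam lever is pushed fully down with the strap over the dish (value of joint strap below 0.09 rad and value of joint lever below 0.07 rad), for 0.2 s.
At the end, for the whole second after the job is handed in: The strap is home over the dish (within 0.09 rad of its stop), the cam lever is down (within 0.08 rad of level), and the dish is still flat in its seat ring (within 7 mm of centre, less than 4 mm up) (value of joint strap below 0.09 rad and value of joint lever below 0.08 rad and horizontal distance between dish and seat below 0.007 m and z of dish in the frame of seat below 0.004 m); the robot touches nothing.
It fails at once if the dish is lifted or pushed out of its seat (z of dish in the frame of seat above 0.007 m or horizontal distance between dish and seat above 0.01 m).
It fails at once if the robot touches the dish (contact force between any of the fingers, the arm and dish above 0.5 N).
It fails at once if the fingers squeeze or force the clamp or the shaker (over 40 N) (contact force between the fingers and shaker above 40 N).
It fails at once if a bystander is moved by more than 20 mm (distance of any of small_bottle, cylinder, wash_bottle, dropper, flask, spare_dish from where it was at the start of the episode above 0.02 m).
It also fails if it takes over 51 s, if anything falls off the work surface, if the arm or the gripper's body presses on something with over 40 N, if the wrist force passes 120 N, or if a joint passes its speed limit or range.

## Working session

There is one attempt and no reset: what is moved stays moved. The work goes in short steps, Python scripts to look and compute and a tool call to move; the robot and the scene stay as the last step left them, time stands still between calls to the robot, and variables do not carry over. Pictures are saved under pics/ and viewed, at most 10 in all, crops included, and the job is handed in when it is done.

Besides the shell and the picture viewer there is one more tool, called after "Request:" by a JSON object that holds its "fn" and its "kwargs", one argument or row to a line. arm_command: Moves the arm, as the interface text tells. Its arguments: {"type":"object","properties":{"rows":{"type":"string"},"force":{"type":"number"}},"required":["rows"]}

```bash
mkdir -p pics; python3 - <<'E'
from cell import bot
import cv2,numpy as np
for n in("scene","side"):
    cv2.imwrite(f"pics/{n}1.png",bot.read_camera(n)[:,:,::-1]); c=bot.get_calibration(n); print(n,{k:np.round(v,4).tolist() for k,v in c.items() if k in("intrinsics","R","t")})
c=bot.get_calibration("wrist");print({k:np.round(v,4).tolist() if not isinstance(v,str) else v for k,v in c.items()})
s=bot.observe();print(s['time_s'],s['ee_pos'],s['orientation'],s['grip_width'],bot.tcp_to_grasp)
E
```

```text
scene {'intrinsics': [[519.2492, 0.0, 317.5476], [0.0, 519.2492, 201.3632], [0.0, 0.0, 1.0]], 'R': [[0.1743, 0.9847, 0.0043], [0.8322, -0.145, -0.5351], [-0.5263, 0.0968, -0.8447]], 't': [-0.0482, -0.4384, 1.8635]}
side {'intrinsics': [[404.3924, 0.0, 318.1067], [0.0, 404.3924, 199.2357], [0.0, 0.0, 1.0]], 'R': [[-0.9794, -0.2016, 0.0086], [-0.1093, 0.4943, -0.8624], [0.1697, -0.8456, -0.5061]], 't': [0.5475, 0.2057, 1.0883]}
{'intrinsics': [[309.7069, 0.0, 320.4975], [0.0, 309.7069, 197.6475], [0.0, 0.0, 1.0]], 'hand_eye': [[0.0002, -0.9671, -0.2544, 0.0719], [1.0, 0.0005, -0.0011, 0.0002], [0.0012, -0.2544, 0.9671, -0.1711], [0.0, 0.0, 0.0, 1.0]]}
0.1 [0.13532823 0.5583703  0.21319099] [-1.79906776e+02 -1.97183347e-03  1.66375835e+02] 0.09163436249690333 0.0188
```

View pics/scene1.png

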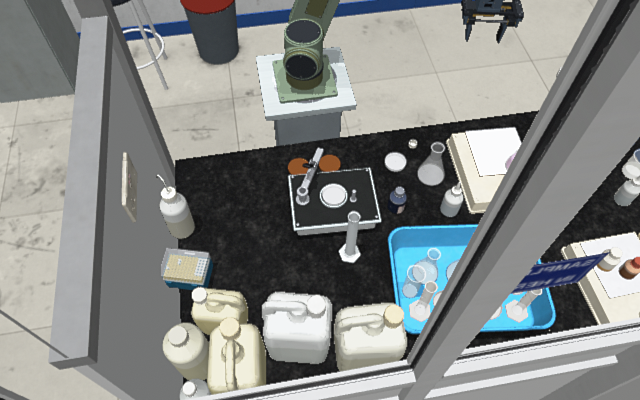

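View pics/side1.png

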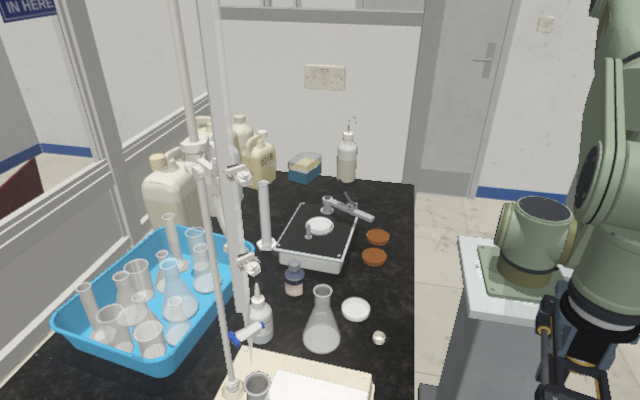

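The scene view shows the shaker at about (335,200). The clear dish sits in the ring at (333,195), the strap runs from its pivot at (302,195) to its tip at (318,155), and the stop pin is at (353,195). There are four dish-like things: clear in the ring at (333,195), clear on the bench at (395,161), and brown at (298,166) and (329,162). The one in the ring fits the description. I'll confirm that in an enlarged crop.

```bash
python3 - <<'E'
import cv2,numpy as np
a=cv2.imread("pics/scene1.png")[140:240,275:395]; b=cv2.imread("pics/side1.png")[180:280,270:390]
A=cv2.resize(a,None,fx=6,fy=6,interpolation=cv2.INTER_CUBIC);B=cv2.resize(b,None,fx=6,fy=6,interpolation=cv2.INTER_CUBIC)
cv2.imwrite("pics/c1.png",A);cv2.imwrite("pics/c2.png",B)
E
```

```text
(no output)
```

View pics/c1.png

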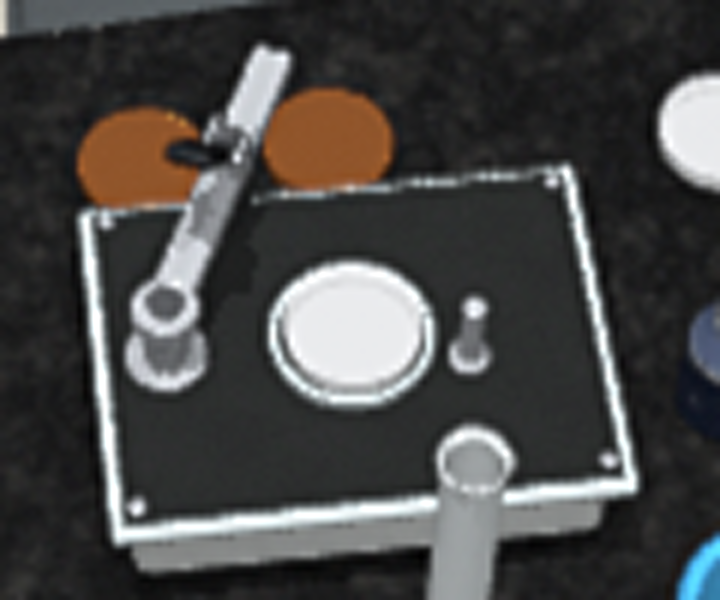

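View pics/c2.png

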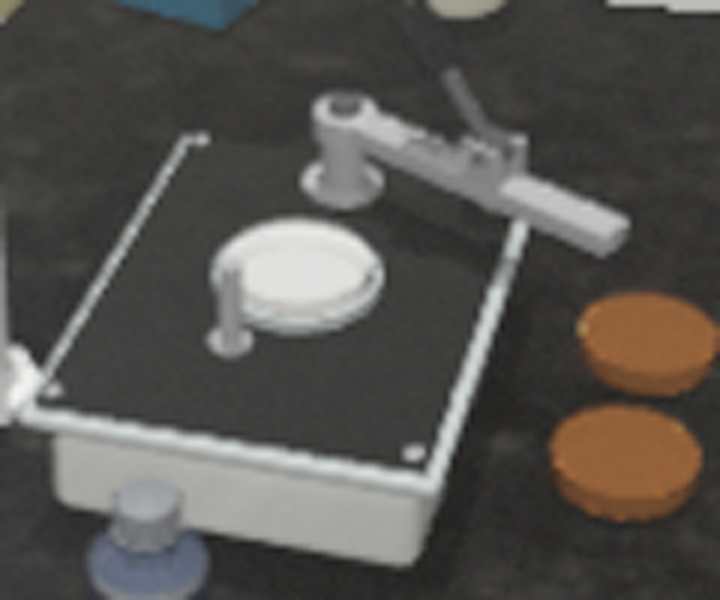

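The enlarged crops confirm it: clear dish inside the aluminium ring, strap swung towards the robot, lever raised, stop pin to its left. Now I'll measure.

```bash
cat > h.py <<'E'
from cell import bot
import cv2,numpy as np
def ray(n,p):
    c=bot.get_calibration(n);K,R,t=[np.array(c[k]) for k in("intrinsics","R","t")]
    return -R.T@t, R.T@np.linalg.solve(K,[p[0],p[1],1.])
def onz(n,p,z):
    o,d=ray(n,p); return o+d*(z-o[2])/d[2]
def tri(p,q):
    o,d=ray("scene",p);e,f=ray("side",q)
    s=np.linalg.lstsq(np.c_[d,-f],e-o,rcond=None)[0];a=o+d*s[0];b=e+f*s[1]
    return (a+b)/2,np.linalg.norm(a-b)
E
python3 - <<'E'
from h import *
np.set_printoptions(precision=4,suppress=True)
S=lambda x,y:(275+x/6-.4,140+y/6-.4); D=lambda x,y:(270+x/6-.4,180+y/6-.4)
cs=[onz("scene",S(*p),.072) for p in((80,210),(570,170),(635,487),(120,540))]
ds=[onz("side",D(*p),.072) for p in((195,136),(30,410),(435,490))]
print("corners scene\n",np.array(cs),np.mean(cs,0),"\nside\n",np.array(ds))
for i,j in((0,1),(1,2),(2,3),(3,0)):
    v=cs[j]-cs[i];print(np.linalg.norm(v),np.degrees(np.arctan2(v[1],v[0])))
print("seat",onz("scene",S(352,333),.080),onz("side",D(298,280),.080))
for nm,a,b in(("pivtop",(165,305),(345,105)),("tipend_top",(268,50),(612,225)),("pintop",(474,308),(232,270)),("padtip",(172,152),(455,78)),("hinge",(225,137),(490,150))):
    print(nm,*tri(S(*a),D(*b)), onz("scene",S(*a),.118),onz("side",D(*b),.118))
E
```

```text
corners scene
 [[ 0.4558 -0.1219  0.072 ]
 [ 0.4736  0.1241  0.072 ]
 [ 0.6586  0.1125  0.072 ]
 [ 0.6451 -0.1307  0.072 ]] [ 0.5583 -0.004   0.072 ] 
side
 [[ 0.6377 -0.1302  0.072 ]
 [ 0.6533  0.1138  0.072 ]
 [ 0.4708  0.1306  0.072 ]]
0.24668208057027216 85.85527181675496
0.18529836897798022 -3.6146641846130203
0.2435074314748241 -93.16808090978738
0.1895049845586921 177.3442627936717
seat [ 0.5558 -0.0036  0.08  ] [0.5562 0.0008 0.08  ]
pivtop [ 0.5521 -0.0935  0.1222] 0.00012424240406712773 [ 0.5494 -0.0931  0.118 ] [ 0.5533 -0.1008  0.118 ]
tipend_top [ 0.4119 -0.0184  0.12  ] 0.0037629181134707333 [ 0.4081 -0.0186  0.118 ] [ 0.4134 -0.0192  0.118 ]
pintop [0.5757 0.0505 0.1161] 0.0017979575967605739 [0.576  0.0498 0.118 ] [0.5757 0.0542 0.118 ]
padtip [ 0.4934 -0.0781  0.1555] 0.007121128914236185 [ 0.4619 -0.0756  0.118 ] [ 0.5038 -0.1397  0.118 ]
hinge [ 0.4724 -0.0498  0.1342] 0.005422614950031576 [ 0.4574 -0.0487  0.118 ] [ 0.477  -0.0733  0.118 ]
```

Cross-checks:
- Pivot to seat measures 90 mm, and the pivot to strap end is about 157 mm (162 given).
- The pin is 145 mm from the pivot, and all heights agree.
- Shaker yaw is about -3.6°.
- The strap lies along world 152°, which is about 1.15 rad.

Next is the approach at safe height with the fingers shut.

Request:
{"fn": "arm_command", "kwargs": {
  "rows": "-2 -2.7 0 0 0;-2 -2.7 0 0 0;-2 -2.7 0 0 0;-2 -2.7 0 0 0;-2 -2.7 0 0 0;-2 -2.7 0 0 0;-2 -2.7 0 0 0;-2 -2.7 0 0 0;-2 -2.7 0 0 0;-2 -2.7 0 0 0",
  "force": 5
}}

```text
time_s: 0.93
ee_pos: [0.2662, 0.2476, 0.2137]
orientation: [-180.0, -0.0, 166.4]
contact_force: [-0.2, -0.2, -0.5]
grip_width: 0.0276
gripper_force: 0.0
```

Request:
{"fn": "arm_command", "kwargs": {
  "rows": "-2 -2.7 0 0 0;-2 -2.7 0 0 0;-2 -2.7 0 0 0;-2 -2.7 0 0 0;-2 -2.7 0 0 0;-2 -2.7 0 0 0;-2 -2.7 0 0 0;-2 -2.7 0 0 0;-2 -2.7 0 0 0;-2 -2.7 0 0 0;0 0 0 7 0;0 0 0 7 0"
}}

```text
time_s: 1.93
ee_pos: [0.3972, -0.0619, 0.2134]
orientation: [-180.0, -0.1, 151.8]
contact_force: [-0.1, -0.4, -0.4]
grip_width: 0.0006
gripper_force: 0.0
```

```bash
python3 - <<'E'
from h import *
s=bot.observe();print({k:np.round(s[k],3).tolist() for k in("time_s","ee_pos","orientation","joint_pos","contact_force","grip_width")})
cv2.imwrite("pics/w1.png",bot.read_camera("wrist")[:,:,::-1])
print("cyl",onz("scene",(350,255),0),"wash",onz("scene",(180,232),0),"flask",onz("scene",(431,178),0))
E
```

```text
{'time_s': 1.933, 'ee_pos': [0.397, -0.062, 0.213], 'orientation': [-179.981, -0.065, 151.825], 'joint_pos': [-10.499, 2.559, 109.876, 0.001, 67.633, -72.325], 'contact_force': [-0.148, -0.411, -0.435], 'grip_width': 0.001}
cyl [0.71457432 0.01693746 0.        ] wash [ 0.55488823 -0.46005516  0.        ] flask [0.4948967 0.3239705 0.       ]
```

View pics/w1.png

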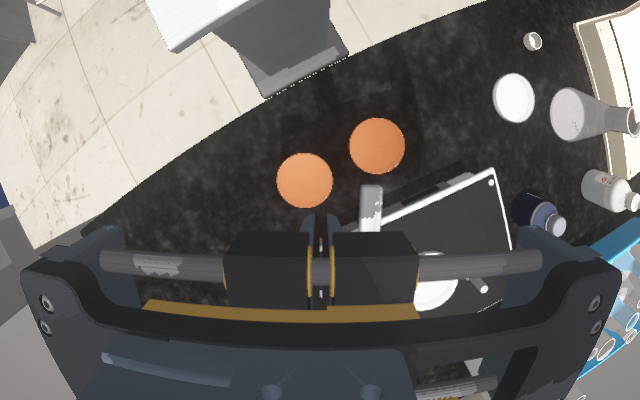

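The wrist view shows the strap end at (371,190), parallel to the tool x axis and about 45 mm to the +y side of the fingers at (320,240). That matches the plan. I'll lower, then close the gap.

Request:
{"fn": "arm_command", "kwargs": {
  "rows": "0 0 2.9 0 0;0 0 2.9 0 0;0 0 2.9 0 0;0 0 2.8 0 0;0 0.5 0 0 0;0 0.5 0 0 0;0 0.5 0 0 0;0 0.3 0 0 0;0 0 0 0 0"
}}

```text
time_s: 2.73
ee_pos: [0.407, -0.0437, 0.1005]
orientation: [179.9, 0.2, 152.5]
contact_force: [-0.1, 0.6, 0.4]
grip_width: 0.0005
gripper_force: 0.0
```

Request:
{"fn": "arm_command", "kwargs": {
  "rows": "0.07 0.53 0 2 0;0.07 0.53 0 2 0;0.07 0.53 0 2 0;0.07 0.53 0 2 0;0.07 0.53 0 2 0;0.07 0.53 0 2 0;0.07 0.53 0 2 0;0.07 0.53 0 2 0;0.07 0.53 0 2 0;0.07 0.53 0 2 0;0.07 0.53 0 2 0"
}}

```text
time_s: 3.65
ee_pos: [0.4351, 0.0063, 0.1001]
orientation: [180.0, 0.1, 130.3]
contact_force: [-1.3, -1.7, 1.2]
grip_width: 0.0005
gripper_force: 0.7
```

Request:
{"fn": "arm_command", "kwargs": {
  "rows": "0.07 0.53 0 2 0;0.07 0.53 0 2 0;0.07 0.53 0 2 0;0.07 0.53 0 2 0;0.07 0.53 0 2 0;0.07 0.53 0 2 0;0.07 0.53 0 2 0;0.07 0.53 0 2 0;0.07 0.53 0 2 0;0.07 0.53 0 2 0"
}}

```text
time_s: 4.48
ee_pos: [0.4763, 0.0399, 0.1]
orientation: [180.0, 0.0, 110.3]
contact_force: [-1.2, -0.6, 1.3]
grip_width: 0.0002
gripper_force: 0.7
```

Request:
{"fn": "arm_command", "kwargs": {
  "rows": "0.07 0.53 0 2 0;0.07 0.53 0 2 0;0.07 0.53 0 2 0;0.07 0.53 0 2 0;0.07 0.53 0 2 0;0.07 0.53 0 2 0;0.07 0.53 0 2 0;0 0 0 0 0"
}}

```text
time_s: 5.15
ee_pos: [0.5119, 0.054, 0.1]
orientation: [179.9, -0.0, 96.4]
contact_force: [0.1, 0.1, 0.4]
grip_width: 0.0007
gripper_force: 0.0
```

Request:
{"fn": "arm_command", "kwargs": {
  "rows": "0.04 0.27 0 1 0;0.04 0.27 0 1 0;0.04 0.27 0 1 0;0.04 0.27 0 1 0;0.04 0.27 0 1 0;0.04 0.27 0 1 0;0.04 0.27 0 1 0"
}}

```text
time_s: 5.73
ee_pos: [0.5296, 0.0576, 0.0989]
orientation: [-180.0, -0.0, 89.3]
contact_force: [-2.0, 0.0, 1.7]
grip_width: 0.0007
gripper_force: 0.7
```

Request:
{"fn": "arm_command", "kwargs": {
  "rows": "0 0.1 0 1 0;0 0.1 0 1 0;0 0.1 0 1 0"
}}

```text
time_s: 5.98
ee_pos: [0.5323, 0.0577, 0.0988]
orientation: [-180.0, -0.0, 86.3]
contact_force: [-1.5, 1.4, 0.1]
grip_width: 0.0011
gripper_force: 0.7
```

Request:
{"fn": "arm_command", "kwargs": {
  "rows": "0 0.1 0 0 0;0 0.1 0 0 0;0 0.1 0 0 0"
}}

```text
time_s: 6.23
ee_pos: [0.5353, 0.0573, 0.0988]
orientation: [-180.0, -0.0, 86.4]
contact_force: [-1.8, 1.0, 0.0]
grip_width: 0.0005
gripper_force: 0.7
```

Request:
{"fn": "arm_command", "kwargs": {
  "rows": "0 0.1 0 0 0;0 0.1 0 0 0"
}}

```text
time_s: 6.4
ee_pos: [0.5374, 0.0571, 0.0989]
orientation: [-180.0, -0.0, 86.4]
contact_force: [-1.0, 1.2, -1.0]
grip_width: 0.0004
gripper_force: 0.7
```

Request:
{"fn": "arm_command", "kwargs": {
  "rows": "0 0.1 0 0 0;0 0.1 0 0 0"
}}

```text
time_s: 6.57
ee_pos: [0.5394, 0.057, 0.0989]
orientation: [-180.0, -0.0, 86.4]
contact_force: [-1.9, 1.9, -0.0]
grip_width: 0.0002
gripper_force: 0.7
```

Request:
{"fn": "arm_command", "kwargs": {
  "rows": "0 0.1 0 0 0;0 0.1 0 0 0"
}}

```text
time_s: 6.73
ee_pos: [0.5396, 0.057, 0.0988]
orientation: [-179.8, -0.0, 86.4]
contact_force: [-7.2, 2.2, 4.3]
grip_width: 0.0003
gripper_force: 3.9
```

The stop is reached: the force jumps and the TCP stands still. I'll back off and lift.

Request:
{"fn": "arm_command", "kwargs": {
  "rows": "0 0 0 0 0;0 0 0 0 0;0 0 0 0 0;0 -0.5 0 0 0;0 -0.5 0 0 0;0 0 -2.5 0 0;0 0 -3 0 0;0 0 -3 0 0;0 0 -3 0 0;0 0 -3 0 0;0 0 0 0 0"
}}

```text
time_s: 7.65
ee_pos: [0.535, 0.0576, 0.2506]
orientation: [179.2, -0.1, 86.4]
contact_force: [0.3, -0.0, -0.3]
grip_width: 0.0
gripper_force: 0.0
```

```bash
python3 - <<'E'
from h import *
s=bot.observe();print({k:np.round(s[k],3).tolist() for k in("time_s","ee_pos","orientation","contact_force")})
w=bot.read_camera("wrist")[:,:,::-1];d=bot.read_camera("side")[:,:,::-1]
c=lambda i,x,y,W,H,f:cv2.resize(i[y:y+H,x:x+W],None,fx=f,fy=f,interpolation=cv2.INTER_CUBIC)
cv2.imwrite("pics/m2.png",np.vstack([c(d,250,170,160,100,5),c(w,160,100,320,120,2.5)[:100*3]]))
E
```

```text
{'time_s': 7.65, 'ee_pos': [0.535, 0.058, 0.251], 'orientation': [179.183, -0.097, 86.369], 'contact_force': [0.305, -0.041, -0.301]}
```

View pics/m2.png

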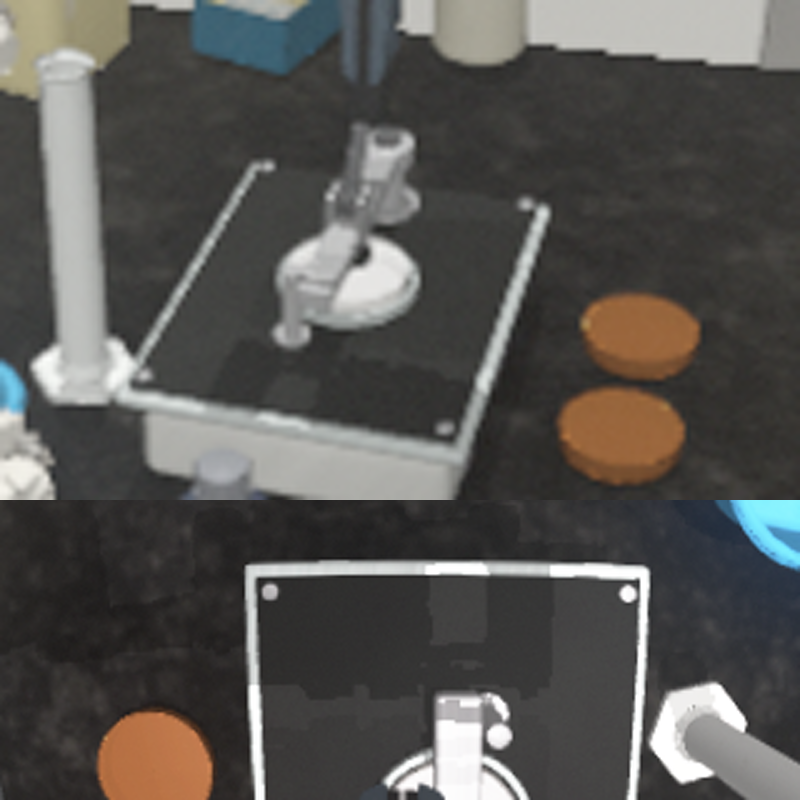

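The side view shows the strap over the dish against the pin, with the lever still raised. In the wrist view the strap end is at about (343,178). Now I'll move above the lever face.

Request:
{"fn": "arm_command", "kwargs": {
  "rows": "-1.9 0.6 0 0 0;-1.9 0.6 0 0 0;-1.9 0.6 0 0 0;-1.9 0.6 0 0 0;0 0 1.5 0 0;0 0 1.5 0 0;0 0 1.2 0 0;0 0 0 0 0"
}}

```text
time_s: 8.42
ee_pos: [0.548, -0.0201, 0.1977]
orientation: [-179.5, 0.0, 86.4]
contact_force: [-0.7, 0.0, 0.5]
grip_width: 0.0007
gripper_force: 0.0
```

Request:
{"fn": "arm_command", "kwargs": {
  "rows": "0 0 0.4 0 0;0 0 0.4 0 0;0 0 0.4 0 0"
}}

```text
time_s: 8.67
ee_pos: [0.5508, -0.0198, 0.1899]
orientation: [179.9, -0.0, 86.4]
contact_force: [0.0, -0.1, 0.1]
grip_width: 0.0004
gripper_force: 0.0
```

Request:
{"fn": "arm_command", "kwargs": {
  "rows": "0 0.4 0 0 0;-0.2 0 0.3 0 0;-0.2 0 0.3 0 0;-0.2 0 0.3 0 0"
}}

```text
time_s: 9.0
ee_pos: [0.5543, -0.0263, 0.1809]
orientation: [180.0, -0.0, 86.4]
contact_force: [0.7, 0.7, 0.4]
grip_width: -0.0003
gripper_force: 0.6
```

Request:
{"fn": "arm_command", "kwargs": {
  "rows": "-0.3 0 0.3 0 0;-0.3 0 0.3 0 0;-0.3 0 0.3 0 0"
}}

```text
time_s: 9.25
ee_pos: [0.5537, -0.0354, 0.172]
orientation: [180.0, -0.0, 86.4]
contact_force: [-1.4, 0.5, 1.4]
grip_width: 0.0005
gripper_force: 0.9
```

Request:
{"fn": "arm_command", "kwargs": {
  "rows": "-0.3 0.05 0.35 0 0;-0.3 0 0.35 0 0;-0.25 0 0.35 0 0"
}}

```text
time_s: 9.5
ee_pos: [0.5534, -0.0436, 0.1609]
orientation: [-180.0, -0.1, 86.4]
contact_force: [0.3, 0.9, 0.5]
grip_width: 0.0004
gripper_force: 0.8
```

Request:
{"fn": "arm_command", "kwargs": {
  "rows": "-0.2 0 0.4 0 0;-0.2 0 0.4 0 0;-0.15 0 0.4 0 0"
}}

```text
time_s: 9.75
ee_pos: [0.5531, -0.0492, 0.1489]
orientation: [-180.0, -0.0, 86.4]
contact_force: [0.1, 0.8, 1.1]
grip_width: 0.0007
gripper_force: 0.8
```

Request:
{"fn": "arm_command", "kwargs": {
  "rows": "-0.1 0 0.4 0 0;-0.1 0 0.3 0 0;-0.1 0 0.3 0 0"
}}

```text
time_s: 10.0
ee_pos: [0.553, -0.0522, 0.1391]
orientation: [180.0, -0.0, 86.4]
contact_force: [-0.2, 1.9, 2.2]
grip_width: 0.0008
gripper_force: 0.8
```

Request:
{"fn": "arm_command", "kwargs": {
  "rows": "0 0 0.15 0 0;0 0 0.15 0 0"
}}

```text
time_s: 10.17
ee_pos: [0.553, -0.0525, 0.1363]
orientation: [180.0, 0.0, 86.4]
contact_force: [-0.7, -0.6, 1.7]
grip_width: 0.0005
gripper_force: 0.8
```

Request:
{"fn": "arm_command", "kwargs": {
  "rows": "0 0 0.1 0 0;0 0 0.1 0 0"
}}

```text
time_s: 10.33
ee_pos: [0.5531, -0.0525, 0.135]
orientation: [180.0, 0.1, 86.4]
contact_force: [-3.1, -0.1, 9.5]
grip_width: 0.0007
gripper_force: 4.9
```

Request:
{"fn": "arm_command", "kwargs": {
  "rows": "0 0 0.05 0 0;0 0 0 0 0;0 0 0 0 0;0 0 0 0 0"
}}

```text
time_s: 10.67
ee_pos: [0.5531, -0.0526, 0.1351]
orientation: [179.9, 0.1, 86.4]
contact_force: [-1.8, -0.7, 6.9]
grip_width: 0.0003
gripper_force: 3.4
```

Request:
{"fn": "arm_command", "kwargs": {
  "rows": "0 0 -0.5 0 0;0 0 -1 0 0;0 0 -2.5 0 0;0 0 -3 0 0;0 0 -3 0 0;3 0 0 0 0;3 0 0 0 0;3 0 0 0 0;0 0 0 0 0"
}}

```text
time_s: 11.42
ee_pos: [0.559, 0.0422, 0.2347]
orientation: [179.9, -0.2, 86.6]
contact_force: [0.2, -0.3, 1.0]
grip_width: 0.0008
gripper_force: 0.0
```

```bash
python3 - <<'E'
from h import *
d=bot.read_camera("side")[:,:,::-1];s=bot.read_camera("scene")[:,:,::-1]
c=lambda i,x,y,W,H,f:cv2.resize(i[y:y+H,x:x+W],None,fx=f,fy=f,interpolation=cv2.INTER_CUBIC)
cv2.imwrite("pics/m3.png",np.vstack([c(d,290,180,100,75,4),c(s,280,150,100,75,4)]))
E
```

```text
(no output)
```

View pics/m3.png

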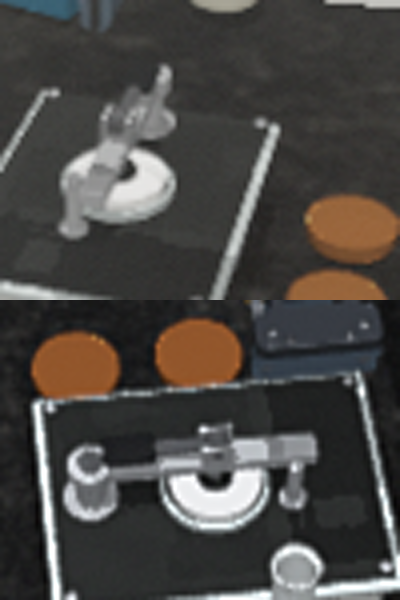

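The lever looks down. I'll check it numerically by projecting the expected paddle outline for level and for slightly raised.

```bash
python3 - <<'E'
from h import *
np.set_printoptions(precision=1,suppress=True)
P=np.array([.5505,-.0925]);
for nm in("scene","side"):
  c=bot.get_calibration(nm);K,R,t=[np.array(c[k]) for k in("intrinsics","R","t")]
  off=np.array([280,150-75]) if nm=="scene" else np.array([290,180])
  def pr(x): q=K@(R@x+t); return (q[:2]/q[2]-off)*4
  u=np.array([.07,.9975]);w=np.array([u[1],-u[0]])
  print(nm,"strap tip mid",pr(np.r_[P+.162*u,.118]),"strap@30",pr(np.r_[P+.03*u,.118]))
  for th in(0,.15,.3):
    f=lambda r,s:pr(np.r_[P+(.09-r*np.cos(th)+.005*np.sin(th))*u+s*w,.130+r*np.sin(th)+.005*np.cos(th)])
    print(th,[f(r,s) for r in(43,81) for s in(-12,12) for r,s in[(r/1e3,s/1e3)]])
E
```

```text
scene strap tip mid [316.8 443.5] strap@30 [131.8 459.3]
0 [array([154.1, 429.7]), array([218.9, 452.7]), array([100.3, 434.2]), array([218.9, 452.7])]
0.15 [array([155.9, 424.4]), array([220. , 452.7]), array([102.4, 424.3]), array([219.9, 452.7])]
0.3 [array([159. , 419.2]), array([221. , 452.7]), array([107. , 414.3]), array([221. , 452.7])]
side strap tip mid [ 88.5 193.3] strap@30 [139.8  94.3]
0 [array([150.4,  88.1]), array([101.3, 113.5]), array([163.4,  62.5]), array([101.3, 113.5])]
0.15 [array([150.1,  81.2]), array([101. , 114.1]), array([163.3,  49.2]), array([101. , 114.1])]
0.3 [array([149.5,  75.2]), array([100.7, 114.8]), array([162.5,  37.3]), array([100.7, 114.8])]
```

The outline matches level: seen at (105,432) against a predicted (100,434). The strap tip also matches home, so I'm handing in.

```bash
python3 -c "
from cell import bot
print(bot.hand_in())"
```

```text
the job is handed in; nothing more can be done
None
```

The strap is against its stop pin over the dish, the cam lever is fully down, the arm is clear, and the job was handed in shortly after 11.4 s; hand-in returned no verdict.

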